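# Fit the matching carousel to the vial mixer

## Robot

A 6-joint arm with a two-finger parallel gripper is mounted at the origin on a cart in front of the work surface, level with it; the furniture and walls round the work are solid. World frame = base frame: x ahead of the robot, y to its left, z up, the work surface at z = 0. Lengths are in m, angles in degrees, forces in N, time in s.
With the tool pointing down it reaches from about 0.4 to 0.825 m from the base axis. Payload 7 kg.
Tool frame: the origin (TCP) lies on the centre line of the jaws, within the pads' length; the fingertips stand 8 mm ahead of it and the grasp point (between the pads) lies 11 mm behind it; z points along the fingers, y is the line along which they close (so a half turn about z gives the same grasp; the last joint's range is limited). The gripper opens to 88 mm and grips with 3 to 60 N. Pads are 19 mm wide; open, the fingers measure 130 mm over their backs; the gripper's body (78 mm by 193 mm) begins 47 mm behind the grasp point.
Start: joints at [86.637, 20.546, 0.682, 0, -70.136, -16.507], TCP at [0.229, 0.635, 0.235] pointing down, gripper open.
Joint ranges: [-176.03, 176.03], [-82.01, 121.73], [-58.28, 71.71], [-173.87, 95.51], [-174.79, -0.11], [-173.66, 173.66]. Speed limits (degrees/s): [136.94, 136.94, 172.46, 180, 180, 180].

## Interface

Orientations are given as [roll, pitch, yaw] about the fixed x, y, z axes, in that order (R = Rz(yaw) Ry(pitch) Rx(roll)).
In Python, from plant import ctrl, vision gives the robot as it stands. The module is installed in compiled form; this text tells all that it offers.
- The arm moves only by the tool move_arm, never from a script. Its argument "moves" is one flat list of numbers, 7 for each row, row after row: the finger opening in cm, from 0 to 8.76, then the shift along the tool's x, y, z in cm, then the turn, a rotation vector about the tool's x, y, z in rad. A call has 1 to 8 rows; each row shifts and turns the commanded pose from where the row before left it, along the tool's axes as they then stand; what a row does not reach is not made up. A row lasts 1/10 s, in which the tool goes at most 50 mm and 8.59 degrees, less where a joint would pass 70% of its speed; a pose out of reach is approached as far as the arm can. A call with a gripper value outside its range is refused whole. The fingers move at their own pace and stop on an object; the grip force is fixed at half the most. Time passes only in rows, so rows that do not move let the fingers close. It gives the time, the measured TCP pose, the force, the opening and the grip force at its end, in the units of the state.
- ctrl.get_obs(): the state, without advancing time (a new reading comes with each control period).
- vision.snapshot(name): name is "side" or "top"; returns (picture, depth): 480x640x3 uint8, red, green, blue; 480x640 float32, m along the optical axis (not along the pixel's ray), 0 where there is no reading.
- vision.camera_model(name): a dict with "vertical_fov" (degrees; the focal length in pixels is half the picture's height over the tangent of half this angle, whatever the lens; pixels are square), "cx", "cy" (the principal point, pixels), "D" ([k1, k2, p1, p2, k3] as OpenCV has them; the pictures are not rectified), "cam_to_world" (4x4, takes a point from camera to world coordinates). Camera axes: x right, y down, z forward; pixel columns grow to the right and rows downward; lengths in m; the calibration is good to about 2 mm. A picture is of the moment at which its call begins. camera_model takes no time and is no camera call.
- ctrl.close_job(): hands the job in; it is judged then, once.
The state is a dict: "clock": time; "joint_pos": joint angles; "qvel": joint speeds; "tau": joint torques, N m; "tool_pos": TCP position; "orientation": TCP orientation; "force": force on the tool from outside, world axes, zero at the start; "moment": the same for the moment, N m; "opening": finger opening in m; "gripper_force": force on a finger pad.
Only numpy, scipy, OpenCV 4.12 (cv2) and the standard library are available. Lean on these libraries where they do the work, as an engineer would, in place of code of your own. Each camera call takes 0.05 s, during which the arm holds its last target. There are 200 camera calls.

## Task

Fit the carousel whose hub teeth match the four-slot drive socket on top of the vial mixer: pick it up by its upright grip, turn it until its four teeth line up with the slots, and push it down fully home before you let go. Any of the four ways round will do. Leave the three-armed carousel where it stands.

Things in the scene. Friction and masses are not known exactly. Their poses are not given: they have to be found in the camera images.
- carousel4_grip (a point): Four-armed carousel, grey plastic, loose, 0.15 kg, 88 mm high: a cross along its own x and y, span 122 mm, a round vial seat on each arm (arms and seats 22 to 31 mm above the hub's underside). Lift it by the bar upright at its centre: 14 mm thick (y), 40 mm long (x), top 88 mm up. Point: on the axis inside the bar, 64 mm above the hub's underside; z up.
- carousel4_hub (a point): Toothed hub under the four-armed carousel, on which it stands: one tooth straight under each arm (its own +x, +y, -x, -y), each 14 mm wide, 22 mm high, reaching 34 mm out from the axis, with rounded edges. Point: centre of the hub's underside, 64 mm below the grip's point; z up.
- carousel3_grip (a point): Three-armed carousel, which does not fit and is to be left alone: same material, height and grip bar, but three arms and three teeth, 120 degrees apart. Point: on the axis inside the bar, 64 mm above its hub's underside.
- mixer_socket (a point): Drive socket on the fixed mixer (white housing 130 x 130 mm, round steel plate): four steel jaws 20 mm high, outer radius 44 mm, tops chamfered; between them a cross of slots along this frame's x and y, 24 mm wide, open outward. It does not turn. Point: centre of the socket floor, 50 mm above the table; z up. When home the hub's underside rests on it; teeth on the jaws stand 20 mm too high.

How it is judged:
By the outcome, as a careful person would: the job done as asked, in the order asked, and still so for the second after the job is handed in, with the robot touching nothing.
It also fails if it takes over 34 s, if anything falls off the work surface, if the arm or the gripper's body presses on something with over 40 N, if the wrist force passes 120 N, or if a joint passes its speed limit or range.

## Working session

There is one attempt and no reset: what is moved stays moved. The work goes in short steps, Python scripts to look and compute and a tool call to move; the robot and the scene stay as the last step left them, time stands still between calls to the robot, and variables do not carry over. Pictures are saved under pics/ and viewed, at most 10 in all, crops included, and the job is handed in when it is done.

Besides the shell and the picture viewer there is one more tool, called after ">>>" by a JSON object that holds its "op" and its "data". move_arm: Moves the arm, as the interface text tells. Its arguments: {"type":"object","properties":{"moves":{"type":"array"}},"required":["moves"]}

```bash
mkdir -p pics; cat > h.py <<'E'
import numpy as np, cv2
from plant import ctrl, vision
def snap(n,f):
    p,d=vision.snapshot(n); cv2.imwrite(f'pics/{f}.png',p[:,:,::-1]); np.save(f'pics/{f}.npy',d); return p,d
def cam(n):
    m=vision.camera_model(n); f=240/np.tan(np.radians(m['vertical_fov'])/2)
    return np.array([[f,0,m['cx']],[0,f,m['cy']],[0,0,1]]),np.array(m['D'],float),np.array(m['cam_to_world'])
def cloud(n,d):
    K,D,T=cam(n); v,u=np.mgrid[0:480,0:640]
    q=cv2.undistortPoints(np.stack([u,v],-1).reshape(-1,1,2).astype(float),K,D).reshape(480,640,2)
    P=np.concatenate([q*d[...,None],d[...,None]],-1)
    W=P@T[:3,:3].T+T[:3,3]; W[d==0]=np.nan; return W
def px(n,uv,z):
    K,D,T=cam(n); q=cv2.undistortPoints(np.array(uv,float).reshape(-1,1,2),K,D).reshape(-1,2)
    r=np.c_[q,np.ones(len(q))]@T[:3,:3].T; return T[:3,3]+r*((z-T[2,3])/r[:,2])[:,None]
E
python3 - <<'E'
from h import *
for n in('top','side'):
    snap(n,n+'0'); print(n,cam(n)[2].round(3).tolist())
o=ctrl.get_obs(); print(o)
E
```

```text
top [[0.022, -0.998, 0.06, 0.423], [-1.0, -0.02, 0.023, -0.002], [-0.021, -0.06, -0.998, 1.185], [0.0, 0.0, 0.0, 1.0]]
side [[0.918, -0.248, 0.309, 0.137], [-0.396, -0.612, 0.684, -0.789], [0.019, -0.751, -0.66, 0.833], [0.0, 0.0, 0.0, 1.0]]
{'clock': 0.1, 'joint_pos': array([ 8.66378678e+01,  2.05886943e+01,  6.40321521e-01, -1.62658449e-02,
       -7.01360044e+01, -1.65072151e+01]), 'qvel': array([-0.05008184,  0.02342796,  0.12068515, -0.04919272,  0.0722535 ,
       -0.01478033]), 'tau': array([-2.09804799e-03, -5.84165025e+01,  2.93751115e+01,  7.01558948e+00,
        1.01555165e-02, -5.16831676e-05]), 'tool_pos': array([0.22930254, 0.63442164, 0.23371547]), 'orientation': array([ 1.79914755e+02, -9.31511549e-03, -1.98748785e+01]), 'force': array([ 0.60501394,  0.56883588, -0.18841783]), 'moment': array([-0.05129885,  0.0166703 ,  0.0038412 ]), 'gripper_force': 0.0, 'opening': 0.08737217052703063}
```

View pics/top0.png

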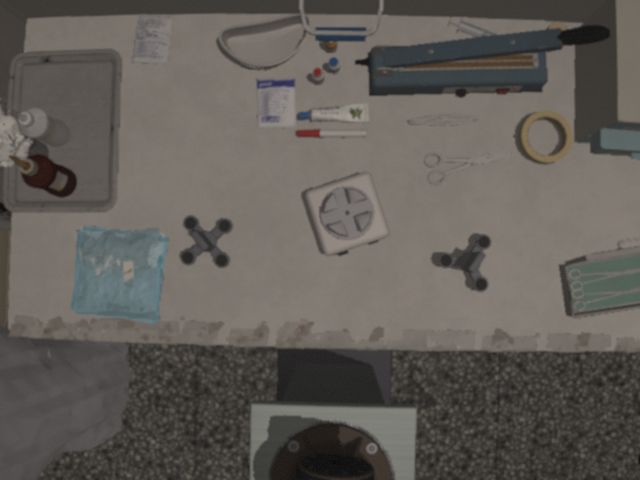

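View pics/side0.png

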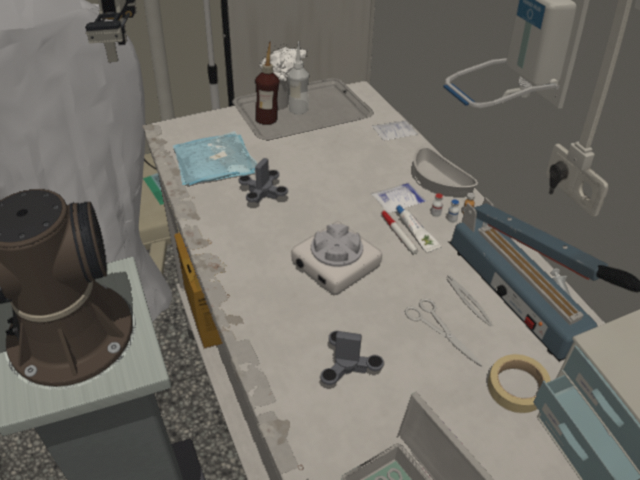

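The top view shows the four-armed carousel at about (206,242), the mixer at (346,211) and the three-armed one at (467,261). The side view agrees. Next I'll enlarge both.

```bash
python3 - <<'E'
from h import *
p=cv2.imread('pics/top0.png'); d=np.load('pics/top0.npy')
a=cv2.resize(p[202:282,166:246],None,fx=5,fy=5,interpolation=cv2.INTER_CUBIC)
b=cv2.resize(p[171:251,306:386],None,fx=5,fy=5,interpolation=cv2.INTER_CUBIC)
cv2.imwrite('pics/crop1.png',cv2.convertScaleAbs(np.hstack([a,b]),alpha=2))
W=cloud('top',d)
for nm,(u,v) in dict(c4=(206,242),mx=(346,211)).items():
    S=W[v-45:v+45,u-45:u+45].reshape(-1,3); S=S[np.isfinite(S[:,2])]
    print(nm,np.histogram(S[:,2],np.arange(-.02,.12,.01)))
    for lo,hi in((.016,.04),(.07,.1),(.04,.06),(.06,.08)):
        Q=S[(S[:,2]>lo)&(S[:,2]<hi)]
        if len(Q)>5:
            r=cv2.minAreaRect(Q[:,:2].astype(np.float32)*1000); print(lo,hi,len(Q),Q.mean(0).round(4),r)
E
```

```text
c4 (array([   0, 3857, 2813,   12,  606,  529,   18,   22,   21,   21,  164,
         16,    0]), array([-0.02, -0.01,  0.  ,  0.01,  0.02,  0.03,  0.04,  0.05,  0.06,
        0.07,  0.08,  0.09,  0.1 ,  0.11]))
0.016 0.04 1135 [0.4563 0.2455 0.0297] ((456.6368408203125, 247.40089416503906), (93.51636505126953, 95.06294250488281), 87.19676971435547)
0.07 0.1 201 [0.4564 0.2446 0.0857] ((456.5785217285156, 245.99375915527344), (40.91447448730469, 14.636099815368652), 42.6331901550293)
0.04 0.06 40 [0.4561 0.238  0.0505] ((459.3170166015625, 240.5127716064453), (39.61935806274414, 9.140663146972656), 28.012142181396484)
0.06 0.08 42 [0.4566 0.2391 0.0702] ((459.27337646484375, 240.72744750976562), (40.68450927734375, 10.061309814453125), 27.567012786865234)
mx (array([   0, 2038, 1210,    2,   40, 1089, 2283,  635,  529,  240,    0,
          0,    0]), array([-0.02, -0.01,  0.  ,  0.01,  0.02,  0.03,  0.04,  0.05,  0.06,
        0.07,  0.08,  0.09,  0.1 ,  0.11]))
0.016 0.04 1130 [ 0.5095 -0.0178  0.0369] ((512.5083618164062, -19.108009338378906), (136.28140258789062, 130.15219116210938), 19.502172470092773)
0.07 0.1 240 [ 0.5149 -0.0192  0.0715] ((513.490966796875, -19.103431701660156), (81.31523895263672, 74.61640167236328), 21.931861877441406)
0.04 0.06 2918 [ 0.5134 -0.0184  0.0461] ((514.5811157226562, -18.237045288085938), (125.59768676757812, 125.84854888916016), 19.587919235229492)
0.06 0.08 769 [ 0.5147 -0.0181  0.0687] ((515.0071411132812, -18.394512176513672), (82.523193359375, 84.36637878417969), 17.110734939575195)
```

View pics/crop1.png

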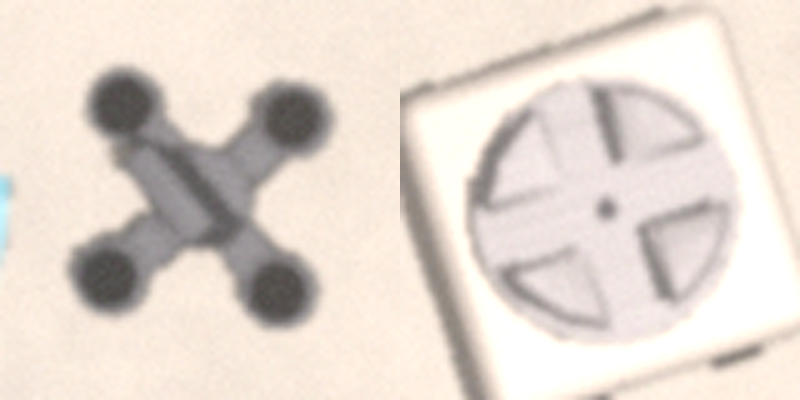

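The crop shows seat centres at about (124,101), (294,118), (279,293) and (109,275), with the bar along the TL–BR arm. The socket hole is at (606,208), and its slots are slightly rotated from the image axes.

```bash
python3 - <<'E'
from h import *
from scipy.optimize import differential_evolution as DE
f=lambda c,o:[(x/5+o[0]-.4,y/5+o[1]-.4) for x,y in c]
s=px('top',f([(124,101),(294,118),(279,293),(109,275)],(166,202)),.030)
print('seats',s.round(4).tolist(),s.mean(0))
for i,j in((0,2),(1,3)): e=s[i]-s[j]; print(np.degrees(np.arctan2(e[1],e[0])),np.hypot(*e[:2]))
h=px('top',f([(206,208)],(306,171)),.05); print('hole',h)
# slot side lines on jaw tops by depth
W=cloud('top',np.load('pics/top0.npy'))[170:255,305:390].reshape(-1,3); W=W[np.isfinite(W[:,2])]
W=W[np.hypot(W[:,0]-.514,W[:,1]+.018)<.055]; hi=W[:,2]>.061
def cost(q):
    x,y,t=q; c,s_=np.cos(t),np.sin(t); dx,dy=W[:,0]-x,W[:,1]-y
    a=abs(c*dx+s_*dy);b=abs(-s_*dx+c*dy); m=(np.minimum(a,b)>.012)&(np.hypot(dx,dy)<.044)
    return (m!=hi).mean()
for k in range(2):
    r=DE(cost,[(.5,.53),(-.035,-.005),(-.2,np.pi/2-.2)],seed=k,tol=1e-6); print(r.x[:2],np.degrees(r.x[2]),r.fun)
print('floor z',np.median(W[~hi,2]),'jaw z',np.percentile(W[hi,2],80))
# side cam check of the bar top
d=np.load('pics/side0.npy'); S=cloud('side',d)[150:215,230:300].reshape(-1,3)
for lo,hi_ in((.04,.083),(.083,.1)):
  Q=S[(S[:,2]>lo)&(S[:,2]<hi_)]; print('side bar',len(Q),Q.mean(0),cv2.minAreaRect(Q[:,:2].astype(np.float32)*1000))
M=cloud('side',d)[200:280,290:385].reshape(-1,3); Q=M[(M[:,2]>.062)&(M[:,2]<.085)]; print('side jaws',cv2.minAreaRect(Q[:,:2].astype(np.float32)*1000),Q[:,2].max())
E
```

```text
seats [[0.4926, 0.2772, 0.03], [0.4875, 0.2117, 0.03], [0.4213, 0.2154, 0.03], [0.4265, 0.2807, 0.03]] [0.45697229 0.24624407 0.03      ]
40.91940793698517 0.09426392675328692
-48.56645981001628 0.09207438298571258
hole [[ 0.51500906 -0.01831304  0.05      ]]
[ 0.5151761  -0.01815876] 19.327569601744987 0.006939371804236669
[ 0.51520387 -0.018184  ] 19.29333011313354 0.006939371804236669
floor z 0.048641071594247576 jaw z 0.07083312297555114
side bar 231 [0.45538853 0.23726009 0.06226329] ((460.3671875, 239.22964477539062), (42.587432861328125, 16.757444381713867), 25.989856719970703)
side bar 77 [0.4577518  0.24383588 0.08630828] ((458.4756774902344, 244.72122192382812), (44.094024658203125, 15.669815063476562), 40.86085510253906)
side jaws ((515.5198974609375, -18.278663635253906), (83.87938690185547, 85.57211303710938), 20.34092903137207) 0.07452677427377485
```

>>> {"op": "move_arm", "data": {"moves": [8.76,3.4,2.9,0,0,0,0,8.76,3.4,2.9,0,0,0,0,8.76,3.4,2.9,0,0,0,0,8.76,3.4,2.9,0,0,0,0,8.76,3.4,2.9,0,0,0,0,8.76,3.4,2.9,0,0,0,0,8.76,3.4,2.9,0,0,0,0,8.76,3.4,2.9,0,0,0,0]}}

```text
clock: 0.9
tool_pos: [0.4068, 0.3223, 0.2345]
orientation: [180.0, 0.0, -19.9]
force: [1.0, 0.2, 0.1]
opening: 0.0873
gripper_force: 0.0
```

>>> {"op": "move_arm", "data": {"moves": [8.76,0,0,0,0,0,-0.133,8.76,0,0,0,0,0,-0.133,8.76,0,0,0,0,0,-0.133,8.76,0,0,0,0,0,-0.133,8.76,0,0,0,0,0,-0.133,8.76,0,0,0,0,0,-0.133,8.76,0,0,0,0,0,-0.133,8.76,0,0,0,0,0,-0.133]}}

```text
clock: 1.7
tool_pos: [0.4062, 0.324, 0.2342]
orientation: [180.0, 0.0, 41.4]
force: [0.7, -0.2, -0.2]
opening: 0.0878
gripper_force: 0.0
```

>>> {"op": "move_arm", "data": {"moves": [8.76,-0.7,4.6,0,0,0,0,8.76,-0.7,4.6,0,0,0,0,8.76,0,0,4,0,0,0,8.76,0,0,4,0,0,0,8.76,0,0,4,0,0,0,8.76,0,0,0,0,0,0,8.76,0,0,0,0,0,0]}}

```text
clock: 2.4
tool_pos: [0.4565, 0.2455, 0.1149]
orientation: [180.0, 0.1, 41.1]
force: [-0.4, 1.0, 0.9]
opening: 0.0874
gripper_force: 0.0
```

```bash
python3 - <<'E'
from h import *
p,_=snap('side','s1'); print(ctrl.get_obs()['joint_pos'].round(1))
cv2.imwrite('pics/c2.png',cv2.convertScaleAbs(cv2.resize(p[80:230,170:350,::-1],None,fx=4,fy=4,interpolation=cv2.INTER_CUBIC),alpha=1.6))
E
```

```text
[ 50.   12.4 -28.    0.  -49.5  81.1]
```

View pics/c2.png

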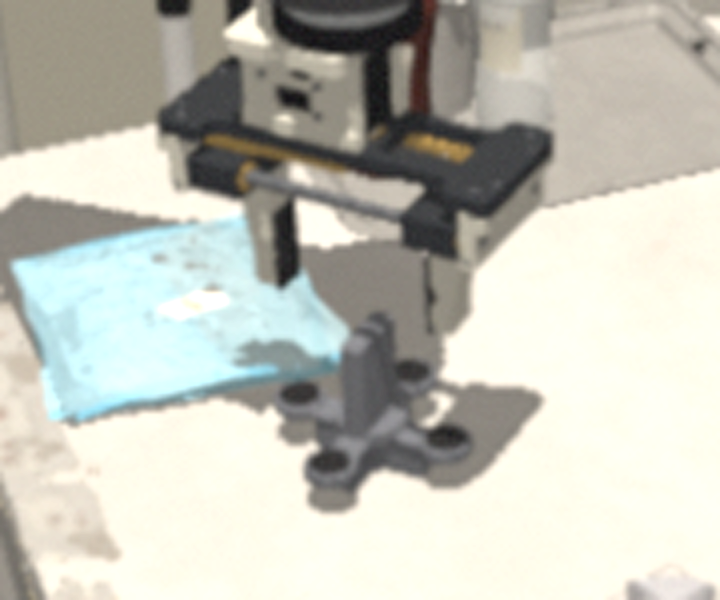

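The bar at (370,370) sits centred between the open fingers, which straddle it with the closing line across its thickness. I'll descend and close.

>>> {"op": "move_arm", "data": {"moves": [8.76,0,0,3,0,0,0,8.76,0,0,3,0,0,0,8.76,0,0,0,0,0,0,1,0,0,0,0,0,0,1,0,0,0,0,0,0,1,0,0,0,0,0,0,1,0,0,0,0,0,0,1,0,0,0,0,0,0]}}

```text
clock: 3.25
tool_pos: [0.4566, 0.2459, 0.0553]
orientation: [-180.0, -0.1, 41.1]
force: [0.0, 0.1, -0.3]
opening: 0.0534
gripper_force: 0.0
```

>>> {"op": "move_arm", "data": {"moves": [0,0,0,0,0,0,0,0,0,0,0,0,0,0,0,0,0,0,0,0,0,0,0,0,0,0,0,0,0,0,0,0,0,0,0]}}

```text
clock: 3.75
tool_pos: [0.4563, 0.2456, 0.0545]
orientation: [180.0, 0.0, 41.1]
force: [-0.5, 0.6, -1.1]
opening: 0.0141
gripper_force: 30.0
```

>>> {"op": "move_arm", "data": {"moves": [0,0,0,-2,0,0,0,0,0,0,-3.5,0,0,0,0,0,0,-3.5,0,0,0,0,0,0,-3,0,0,0]}}

```text
clock: 4.15
tool_pos: [0.4563, 0.2456, 0.1761]
orientation: [180.0, -0.0, 41.1]
force: [0.8, 0.4, -1.1]
opening: 0.014
gripper_force: 30.0
```

>>> {"op": "move_arm", "data": {"moves": [0,-1.85,3.4,0,0,0,0,0,-1.85,3.4,0,0,0,0,0,-1.85,3.4,0,0,0,0,0,-1.85,3.4,0,0,0,0,0,-1.85,3.4,0,0,0,0,0,-1.85,3.4,0,0,0,0,0,-1.85,3.4,0,0,0,0]}}

```text
clock: 4.85
tool_pos: [0.515, -0.0204, 0.1745]
orientation: [-180.0, 0.0, 41.1]
force: [0.2, 0.1, -1.4]
opening: 0.0137
gripper_force: 30.0
```

>>> {"op": "move_arm", "data": {"moves": [0,0,0,0,0,0,0.126,0,0,0,0,0,0,0.126,0,0,0,0,0,0,0.126,0,0,0,0,0,0,0,0,0,0,0,0,0,0]}}

```text
clock: 5.35
tool_pos: [0.5149, -0.0189, 0.1744]
orientation: [-180.0, 0.0, 19.6]
force: [-0.2, 0.6, -0.8]
opening: 0.0138
gripper_force: 30.0
```

```bash
python3 - <<'E'
from h import *
p,_=snap('side','s2'); print(ctrl.get_obs()['joint_pos'].round(1))
cv2.imwrite('pics/c3.png',cv2.convertScaleAbs(cv2.resize(p[120:300,240:430,::-1],None,fx=3.3,fy=3.3,interpolation=cv2.INTER_CUBIC),alpha=1.6))
E
```

```text
[ 19.8   8.4 -24.2  -0.  -57.5  89.9]
```

View pics/c3.png

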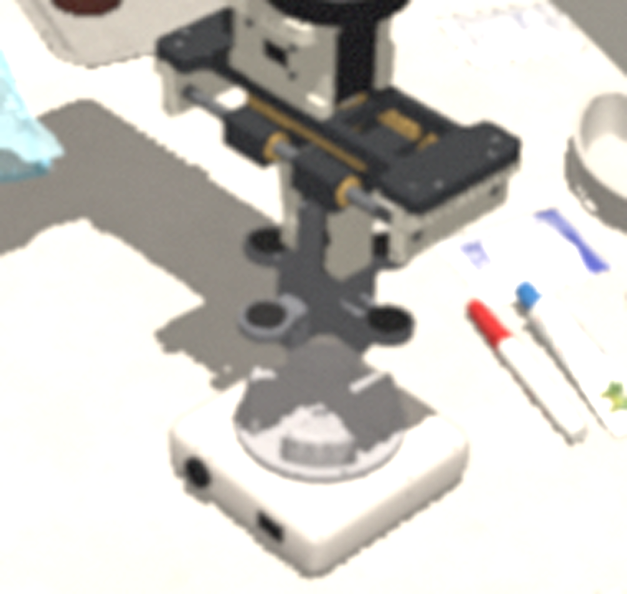

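The carousel hangs level above the socket, with seats at crop pixels (268,240), (267,318), (388,323) and (385,243). I'll check its axis and yaw from these.

```bash
python3 - <<'E'
from h import *
s=px('side',[(x/3.3+239.7,y/3.3+119.7) for x,y in((268,240),(267,318),(388,323),(385,243))],.15)
print(s.round(4).tolist()); c=(s[0]+s[2])/2;print(c,(s[1]+s[3])/2)
for i,j in((0,2),(1,3)): e=s[i]-s[j]; print(np.degrees(np.arctan2(e[1],e[0])),np.hypot(*e[:2]))
E
```

```text
[[0.5005, 0.0252, 0.15], [0.4731, -0.037, 0.15], [0.531, -0.0649, 0.15], [0.5599, -0.0015, 0.15]]
[ 0.51577906 -0.01982365  0.15      ] [ 0.51653863 -0.01927776  0.15      ]
108.7196735685264 0.09515863759245552
-157.74853640936956 0.09376628056149036
```

>>> {"op": "move_arm", "data": {"moves": [0,0,-0.1,2.5,0,0,0,0,0,0,2,0,0,0,0,0,0,0.5,0,0,0,0,0,0,0.5,0,0,0,0,0,0,0,0,0,0]}}

```text
clock: 5.9
tool_pos: [0.515, -0.0178, 0.1197]
orientation: [180.0, 0.0, 19.5]
force: [0.9, 0.3, -0.9]
opening: 0.0138
gripper_force: 30.0
```

Underside is now at about 0.065, which is 5 mm below the jaw tops, with no contact force, so the teeth are in the slots. I'll continue down.

>>> {"op": "move_arm", "data": {"moves": [0,0,0,0.5,0,0,0,0,0,0,0.4,0,0,0,0,0,0,0.3,0,0,0,0,0,0,0.2,0,0,0,0,0,0,0,0,0,0]}}

```text
clock: 6.4
tool_pos: [0.5147, -0.018, 0.1053]
orientation: [-180.0, 0.0, 19.4]
force: [0.1, 0.5, -1.7]
opening: 0.0142
gripper_force: 30.0
```

>>> {"op": "move_arm", "data": {"moves": [0,0,0,0.1,0,0,0,0,0,0,0.1,0,0,0,0,0,0,0,0,0,0]}}

```text
clock: 6.7
tool_pos: [0.515, -0.0179, 0.1044]
orientation: [180.0, -0.0, 19.5]
force: [-2.0, 0.8, 6.0]
opening: 0.0138
gripper_force: 30.0
```

>>> {"op": "move_arm", "data": {"moves": [0,0,0,0.1,0,0,0,0,0,0,0,0,0,0]}}

```text
clock: 6.9
tool_pos: [0.515, -0.0179, 0.1044]
orientation: [180.0, -0.1, 19.5]
force: [-6.0, 1.5, 16.9]
opening: 0.014
gripper_force: 30.0
```

The arm is pushed firmly home (17 N at the expected height). I'll relieve the force, release and retreat upward.

>>> {"op": "move_arm", "data": {"moves": [0,0,0,-0.2,0,0,0,0,0,0,0,0,0,0,5,0,0,0,0,0,0,5,0,0,0,0,0,0,5,0,0,0,0,0,0,5,0,0,0,0,0,0,5,0,0,0,0,0,0]}}

```text
clock: 7.6
tool_pos: [0.5148, -0.0179, 0.1045]
orientation: [180.0, 0.0, 19.4]
force: [0.6, -0.4, -0.8]
opening: 0.0472
gripper_force: 0.0
```

>>> {"op": "move_arm", "data": {"moves": [5,0,0,-2,0,0,0,5,0,0,-3.5,0,0,0,5,0,0,-4,0,0,0,5,0,0,-4,0,0,0,5,0,0,-3,0,0,0,5,0,0,0,0,0,0,5,0,0,0,0,0,0]}}

```text
clock: 8.3
tool_pos: [0.5149, -0.0178, 0.27]
orientation: [-180.0, -0.1, 19.4]
force: [-0.2, -0.2, -0.1]
opening: 0.0506
gripper_force: 0.0
```

```bash
python3 - <<'E'
from h import *
p,d=snap('side','s3'); S=cloud('side',d)[150:290,270:400].reshape(-1,3)
Q=S[(S[:,2]>.125)&(S[:,2]<.15)&(np.hypot(S[:,0]-.515,S[:,1]+.018)<.04)]; print(np.percentile(Q[:,2],[50,90,98]), 'home expects .138')
cv2.imwrite('pics/c4.png',cv2.convertScaleAbs(cv2.resize(p[120:300,240:430,::-1],None,fx=3.3,fy=3.3,interpolation=cv2.INTER_CUBIC),alpha=1.6))
E
```

```text
[0.1360667  0.139113   0.14063699] home expects .138
```

View pics/c4.png

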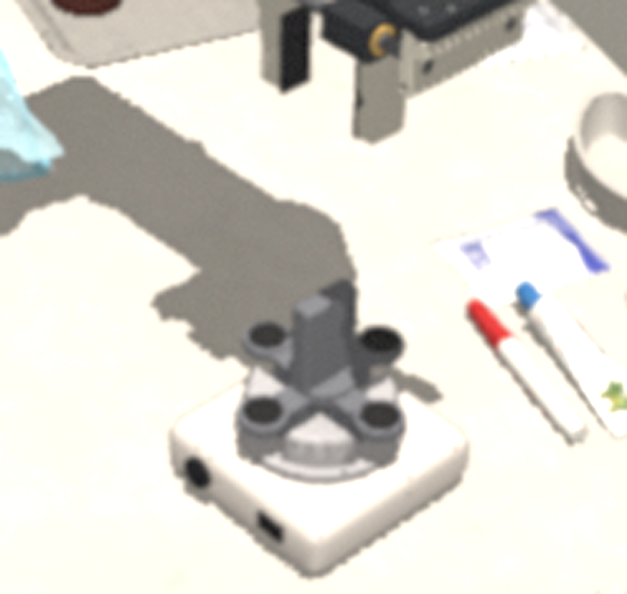

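The carousel sits level and fully down between the jaws. Its bar is at (325,340) and its seats are around (263–380, 335–415). The gripper is clear.

```bash
python3 -c "
from plant import ctrl; print(ctrl.close_job())"
```

```text
the job is handed in; nothing more can be done
None
```

The four-armed carousel is fully home in the mixer's four-slot socket (17 N push, top at the expected height), the three-armed one was left alone, and the job was handed in at about 8.4 s.

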